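# Change over the bays of a twin dry-block heater and hold the worn lid open

### The arm

A 7-joint arm with a two-finger parallel gripper is mounted at the origin on the work surface. World frame = base frame: x ahead of the robot, y to its left, z up, the work surface at z = 0. Lengths are in m, angles in rad, forces in N, time in s.
With the tool pointing down it reaches from about 0.4 to 0.85 m from the base axis. Payload 6.9 kg.
Tool frame: the origin (TCP) lies midway between the tips of the shut fingers; the grasp point (between the pads) lies behind it (ctrl.pinch_z is the z of the grasp point in the tool frame, in m); z points along the fingers, y is the line along which they close (so a half turn about z gives the same grasp; the last joint's range is limited). The gripper opens to 85 mm and grips with 20 to 120 N. Pads are 22 mm wide; open, the fingers measure 114 mm over their backs; the gripper's body (76 mm by 85 mm) begins 54 mm behind the grasp point. The pads swing forward as they close: fully open they stand 13 mm farther back than shut.
Start: joints at [-1.062, 0.507, -0.238, 1.5, 0.126, 1.149, -0.155], TCP at [0.246, 0.575, 0.231] pointing down, gripper open.
Joint ranges: [-3.08, 3.08], [-0.24, 2.05], [-1.43, 1.35], [0, 2.5], [-1.52, 4.66], [0.17, 1.96], [-2.89, 2.89]. Speed limits (rad/s): [2.39, 2.39, 3.14, 3.14, 3.14, 3.14, 3.14].

### API

Orientations are given as a unit quaternion [w, x, y, z].
In Python, from station import ctrl, get_state, vision, ticket, models gives the robot as it stands. Calls block until the motion is done:
- ctrl.movep(position, orientation): joint-space move of the TCP to a pose.
- ctrl.movel(position, frame=None, max_speed=0.15): straight line of the TCP; frame=None keeps the orientation; max_speed is the mean speed in m/s.
- ctrl.set_joints(angles): joint-space move.
- ctrl.ungrasp() and ctrl.close_gripper(force=None): open the fingers fully, or close them until they stop; force is the grip in N (None keeps the last).
- ctrl.pause(seconds).
- ctrl.ik(position, orientation): joint angles nearest the present ones, or None.
- get_state(): the state.
- vision.grab_frame(name): name is "side" or "top" or "wrist"; returns (picture, depth): 400x640x3 uint8, blue, green, red; 400x640 float32, m along the optical axis (not along the pixel's ray), 0 where there is no reading.
- vision.camera_info(name): a dict with "mtx" (3x3 intrinsics, pixels), "dist_coeffs" ([k1, k2, p1, p2, k3] as OpenCV has them; the pictures are not rectified), "R" (3x3) and "t" (3): a world point X has camera coordinates R X + t; the wrist camera has in their place "hand_eye" (4x4, takes a point from camera to tool coordinates, whose origin is the TCP and whose axes are the flange's). Camera axes: x right, y down, z forward; pixel columns grow to the right and rows downward; lengths in m; the calibration is good to about 2 mm. A picture is of the moment at which its call begins: read the wrist's pose just before it. camera_info takes no time and is no camera call.
A pose or a line that the arm cannot do raises ctrl.Unreachable and nothing moves.
- ticket.close_job(): hands the job in; it is judged then, once.
Trained networks look in the newest picture that a camera, given by its name, has taken for a name from the list of things; names that differ only in an ending like _2 or _b are one class to them, and where a whole thing is asked for, a point or a joint stands for the part that bears it (a point fixed in the world has none). Each returns a list of dicts, best first, with "p" (0 to 1); they miss things now and then, are a little off and sometimes report something else, mostly with a low value. They report only what shows in the picture. A call takes as long as a camera call.
- models.recognise(camera, target): "point" ([column, row] in pixels, amid what is visible of it).
- models.masks_of(camera, target): "mask" (400x640 bool, what is visible of it) and "point" ([column, row] in pixels, amid what is visible of it).
The state is a dict: "time": time; "qpos": joint angles; "qd": joint speeds; "tau": joint torques, N m; "tcp_pos": TCP position; "eef_rot": TCP orientation; "contact_force": force on the tool from outside, world axes, zero at the start; "wrist_torque": the same for the moment, N m; "width": finger opening in m; "gripper_force": force on a finger pad.
Only numpy, scipy, OpenCV 4.12 (cv2) and the standard library are available. Lean on these libraries where they do the work, as an engineer would, in place of code of your own. Each camera call takes 0.05 s, during which the arm holds its last target. There are 200 camera calls.

### The job

The heater's left bay is loaded: take its lid down gently until it is fully shut, so it keeps its heat. Then give the right lid's handle a light upward tug to learn whether its latch has caught; if it is caught, let the lid back down and press that lid's release key fully down. Then raise the right lid by its handle to 60 degrees or more and finish while holding it open there by the handle, because its worn hinge will not keep it up while the tubes are taken out; do not let either lid drop, and leave everything else where it stands.

Things in the scene. Friction and masses are not known exactly. Their poses are not given: they have to be found in the camera images.
- heater: Twin dry-block heater, fixed, cream, 340 x 360 x 105 mm (x, y, z); flat front deck 145 mm deep, 80 mm high, towards the robot. Origin: on the bench, mid width, 190 mm behind its front face; x from front to rear, y to its left, z up. Two bays, centred at y = +0.088 (left, A) and y = -0.088 (right, B), each with its own lid hinged at the rear and a release key on the deck in front of it.
- lid_a (a joint): Angle of the LEFT lid (grey slab 160 x 160 x 18 mm, hinged along its rear edge on an axis along the heater's y), rad: 0 fully shut (slab level, underside 107 mm above the bench), grows as the front edge rises, stop at 1.3. It starts part open. Stiff hinge: it stays at whatever angle it is left; 1 to 3 N on the handle moves it. It does not latch by itself.
- lid_a_hinge (a point): Point on the left lid's hinge axis, mid width: heater frame (0.125, 0.088, 0.107) m. Its axes turn with the lid (x along the lid towards the rear, z out of its upper face).
- lid_a_handle (a point): Middle of the left lid's handle: straight steel bar 10 mm thick, 90 mm long, along the heater's y, held 45 mm out in front of the lid's front edge by an arm at each end, in the plane of the slab: 205 mm in front of the hinge axis, 9 mm above it when shut. 80 mm clear between the arms, 40 mm clear between bar and slab, 31 mm clear under the shut bar.
- lid_b_angle (a joint): Angle of the RIGHT lid (same size and handle as the left, 0.35 to 0.57 kg), rad: 0 fully shut, where it starts; stop at 1.3. Worn hinge: the lid falls shut when let go; lifting it at the handle takes some 2 N. Caught on its latch it rises only some 0.02 rad (4 mm at the handle), then stops hard; not caught it swings up freely.
- lid_b: The right lid itself, with its handle and, under its front edge, a steel tongue 48 mm long that drops through a slot in the rim into the latch. Origin on its hinge axis, mid width: heater frame (0.125, -0.088, 0.107) m; axes as for lid_a_hinge.
- lid_b_handle (a point): Middle of the right lid's handle bar, the same as the left one: 205 mm in front of the hinge axis, 9 mm above it when shut, then 116 mm above the bench.
- latch_b: Fixed latch out of sight inside the shell, under the right lid's front edge. Its hook may or may not have caught the lid's tongue: this cannot be seen, only felt by tugging the lid. Origin: heater frame (-0.028, -0.088, 0.026) m.
- key_b (a joint): Travel of the right lid's release key, m: 0 out, where it starts whether or not the latch is caught; 0.008 fully down, which frees the latch for good (5 mm is not enough). Pushed straight down with about 4 N; stays down where it is left.
- key_b_top (a point): Centre of the top of the right release key: grey ribbed key 34 x 42 mm (x, y), 10 mm above the deck, its top 90 mm above the bench; heater frame (-0.140, -0.088, 0.090) m. The shut lid's handle bar (top 121 mm above the bench) runs 60 mm behind the key's centre.
- key_a (a joint): Travel of the left lid's release key, the same kind as key_b, at y = +0.088 of the heater frame; not needed.
- vial: Amber glass vial standing on the heater's deck between the two keys, 22 mm across, 40 mm tall; origin under its centre. Bystander.
- tube_rack: White tube rack with tubes, 100 x 206 x 66 mm, left of the heater; origin under its centre. Bystander.
- beaker: Glass beaker 68 mm across, 85 mm tall; origin under its centre. Bystander.
- timer: Small white timer 62 x 70 x 18 mm lying on the bench; origin under its centre. Bystander.
- tip_box: Grey pipette tip box with clear lid, 88 x 125 x 70 mm, right of the heater; origin under its centre. Bystander.
- reagent: Amber jar with white cap 72 mm across, 125 mm tall, to the right; origin under its centre. Bystander.

How it is judged:
On the way, in this order (a step that is already met when the one before it is completed fails the run):
1. the left lid is lowered fully shut (value of joint lid_a below 0.03 rad), for 0.2 s.
2. the right lid is tugged with its release key untouched: either the latch takes the pull (over 2 N) or the lid comes up (value of joint key_b below 0.002 m and (contact force between latch_b and lid_b above 2 N or value of joint lid_b_angle above 0.06 rad)), for 0.1 s.
3. the right lid is raised wide open (value of joint lid_b_angle above 0.95 rad), for 0.2 s.
At the end, for the whole second after the job is handed in: The left lid is shut (under 0.03 rad) and the robot's fingers still hold the right lid by its handle (over 0.5 N), at least 0.95 rad (54 degrees) open and still (under 0.15 rad/s), with nothing else propping it (value of joint lid_a below 0.03 rad and value of joint lid_b_angle above 0.95 rad and velocity of joint lid_b_angle between -0.15 and 0.15 rad/s and contact force between the fingers and lid_b above 0.5 N); the arm keeps its last pose, push and grip.
It fails at once if the left lid is slammed (faster than 2.5 rad/s) (velocity of joint lid_a below -2.5 rad/s).
It fails at once if the right lid is let drop (value of joint lid_b_angle above 0.12 rad and velocity of joint lid_b_angle below -2.5 rad/s).
It fails at once if the right lid is wrenched against its latch (over 80 N) (contact force between latch_b and lid_b above 80 N).
It fails at once if the left lid's release key is pressed (value of joint key_a above 0.003 m).
It fails at once if a bystander (vial, rack, beaker, timer, tip box, jar) is moved over 30 mm (distance of any of vial, tube_rack, beaker, timer, tip_box, reagent from where it was at the start of the episode above 0.03 m).
It also fails if it takes over 69 s, if anything falls off the work surface, if the arm or the gripper's body presses on something with over 40 N, if the wrist force passes 120 N, or if a joint passes its speed limit or range.

## Working session

There is one attempt and no reset: what is moved stays moved. The work goes in short steps, each a Python script; the robot and the scene stay as the last script left them, time stands still between calls to the robot, and variables do not carry over. Pictures are saved under pics/ and viewed, at most 10 in all, crops included, and the job is handed in when it is done.

```bash
ls; mkdir -p pics; python3 - <<'E'
from station import ctrl,get_state,vision,models
import cv2,numpy as np
print(ctrl.pinch_z,get_state())
ims=[]
for n in("top","side"):
    p,d=vision.grab_frame(n);np.savez(f"/tmp/{n}.npz",p=p,d=d)
    cv2.imwrite(f"pics/{n}0.png",p)
    c=vision.camera_info(n);print(n,c)
    for t in("heater","lid_a","lid_b","lid_a_handle","lid_b_handle","key_b_top","key_a","vial"):
        r=models.recognise(n,t);print(t,[(np.round(x["point"]).tolist(),round(x["p"],2)) for x in r[:3]])
E
```

```text
pics
-0.0187 {'time': 0.0, 'qpos': array([-1.06150528,  0.50835185, -0.23750754,  1.50117624,  0.12573468,
        1.14891827, -0.15480813]), 'qd': array([ 0.00120675, -0.00043061,  0.00051032,  0.00256011, -0.00062783,
       -0.00052008, -0.00117989]), 'tau': array([ 3.11654903e-04, -6.20599151e+01, -2.18700238e+00, -2.49663520e+01,
        1.26227184e-02,  1.17057643e-02, -1.27708967e-05]), 'tcp_pos': array([0.24545105, 0.57420893, 0.23040542]), 'eef_rot': array([-1.47655839e-04,  2.00520110e-01,  9.79689145e-01, -9.18592249e-04]), 'contact_force': array([-0.06484911, -0.39672581, -0.16387719]), 'wrist_torque': array([-0.03228337,  0.0500025 ,  0.01739871]), 'gripper_force': 0.0, 'width': 0.08554136947609825}
top {'mtx': array([[516.98769795,   0.        , 312.6046829 ],
       [  0.        , 516.98769795, 197.1016147 ],
       [  0.        ,   0.        ,   1.        ]]), 'dist_coeffs': array([-0.07632645,  0.        ,  0.        ,  0.        ,  0.        ]), 'R': array([[ 0.01857116, -0.99981803, -0.00436061],
       [-0.98211953, -0.01742487, -0.18745028],
       [ 0.18734019, 
[... 730 characters left out ...]
  ,  0.        ]), 'R': array([[ 0.88970022, -0.45632255, -0.01425672],
       [-0.34061801, -0.64266835, -0.6862629 ],
       [ 0.3039949 ,  0.61542434, -0.72721385]]), 't': array([-0.52658243,  0.27199247,  0.93761495])}
heater [([325.0, 213.0], 0.77), ([301.0, 376.0], 0.25)]
lid_a [([365.0, 208.0], 0.94), ([331.0, 145.0], 0.8), ([325.0, 215.0], 0.62)]
lid_b [([365.0, 208.0], 0.94), ([331.0, 145.0], 0.8), ([325.0, 215.0], 0.62)]
lid_a_handle [([330.0, 143.0], 0.91), ([296.0, 243.0], 0.67)]
lid_b_handle [([363.0, 207.0], 0.58), ([402.0, 302.0], 0.49)]
key_b_top [([295.0, 244.0], 0.81)]
key_a [([263.0, 195.0], 0.8), ([297.0, 245.0], 0.77)]
vial [([284.0, 215.0], 0.46), ([295.0, 242.0], 0.4)]
```

View pics/top0.png

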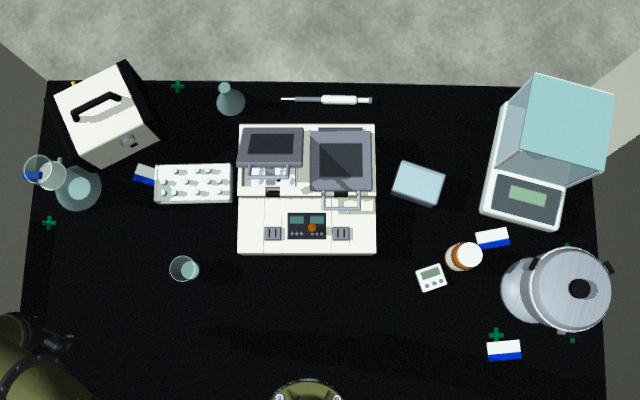

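View pics/side0.png

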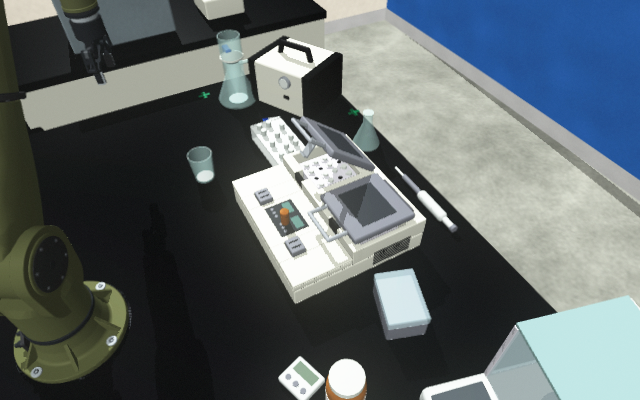

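```bash
cat > h.py <<'E'
import numpy as np,cv2
from station import ctrl,get_state,vision,models,ticket
from scipy.spatial.transform import Rotation as Rn
def cloud(n,d):
    c=vision.camera_info(n);v,u=np.mgrid[0:400,0:640]
    k=cv2.undistortPoints(np.stack([u,v],-1).reshape(-1,1,2).astype(float),c["mtx"],c["dist_coeffs"]).reshape(400,640,2)
    P=np.dstack([k*d[...,None],d]);W=(P-c["t"])@c["R"];W[d<=0]=np.nan
    return W
def ray_z(n,px,z):
    c=vision.camera_info(n)
    k=cv2.undistortPoints(np.array([[px]],float),c["mtx"],c["dist_coeffs"])[0,0]
    r=c["R"].T@np.r_[k,1];o=-c["R"].T@c["t"]
    return o+r*(z-o[2])/r[2]
E
python3 - <<'E'
from h import *
for n,ks in(("top",[(272,233),(340.5,231.5)]),("side",[(263,195),(295.5,244)])):
    a,b=[ray_z(n,k,.09) for k in ks];print(n,"keyA",a,"keyB",b,"yaw",np.degrees(np.arctan2(a[1]-b[1],a[0]-b[0]))-90,np.linalg.norm(a-b))
    z=np.load(f"/tmp/{n}.npz");W=cloud(n,z["d"])
    m=(abs(W[...,2]-.08)<.006)&(abs(W[...,1])<.3)&(abs(W[...,0]-.55)<.25)
    m=cv2.morphologyEx(m.astype(np.uint8),cv2.MORPH_OPEN,np.ones((3,3)))
    k,l,s,_=cv2.connectedComponentsWithStats(m);i=1+np.argmax(s[1:,4])
    m=l==i;Q=W[m];print("deck n",m.sum(),"z",np.median(Q[:,2]))
    r=cv2.minAreaRect(Q[:,:2].astype(np.float32));print(r,cv2.boxPoints(r))
    # colour white region of top view: front edge
    for px in([(237,254),(376,254)] if n=="top" else []):print("front top corner",ray_z(n,px,.08))
    # lids
    m=(W[...,2]>.11)&(abs(W[...,1])<.2)&(abs(W[...,0]-.66)<.2)
    np.save(f"/tmp/l_{n}.npy",W[m]);print(m.sum(),W[m].min(0),W[m].max(0))
E
```

```text
top keyA [0.49366809 0.10082389 0.09      ] keyB [ 0.5007417  -0.07508096  0.09      ] yaw 2.3027781680375483 0.17604701372645942
deck n 6226 z 0.08020379486517809
((0.5171194076538086, 0.013231024146080017), (0.1452404111623764, 0.36105799674987793), 1.0960294008255005) [[ 0.4410593   0.1923379 ]
 [ 0.44796568 -0.16865402]
 [ 0.5931795  -0.16587585]
 [ 0.58627313  0.19511607]]
front top corner [0.43876063 0.19017523 0.08      ]
front top corner [ 0.44535048 -0.16737182  0.08      ]
7217 [ 0.49464263 -0.16188502  0.11000986] [0.7845715  0.19236772 0.25346893]
side keyA [0.49125363 0.09292533 0.09      ] keyB [ 0.49724577 -0.08084152  0.09      ] yaw 1.9749924047007852 0.1738701307338123
deck n 6317 z 0.07889114574559476
((0.5203213095664978, 0.011143013834953308), (0.15410840511322021, 0.3631097674369812), 1.5509834289550781) [[ 0.43838128  0.1905458 ]
 [ 0.44820938 -0.17243093]
 [ 0.6022613  -0.16825977]
 [ 0.5924332   0.19471696]]
6079 [ 0.49527533 -0.15608165  0.11013813] [0.7732896  0.18060241 0.25009423]
```

```bash
python3 - <<'E'
from h import *
for n in("top","side"):
    W=cloud(n,np.load(f"/tmp/{n}.npz")["d"]).reshape(-1,3)
    Q=W[(abs(W[:,2]-.08)<.005)&(abs(W[:,1]-.012)<.17)&(W[:,0]>.4)&(W[:,0]<.5)]
    b=np.round(Q[:,1]/.006);ys=[];xs=[]
    for k in np.unique(b):
        q=Q[b==k];ys.append(q[:,1].mean());xs.append(q[:,0].min())
    f=np.polyfit(ys,xs,1);print(n,"front edge yaw",-np.degrees(np.arctan(f[0])),"x at y=.012",np.polyval(f,.012), "resid",np.std(xs-np.polyval(f,ys)))
    yaw=np.radians(1.3);R=Rn.from_euler("z",yaw).as_matrix();o=np.array([.6345,.0160,0])
    H=(np.load(f"/tmp/l_{n}.npy")-o)@R
    A=H[(abs(H[:,1]-.088)<.06)];B=H[abs(H[:,1]+.088)<.085]
    print("B slab z",np.median(B[:,2]),"y ext",np.percentile(B[:,1],[0,2,50,98,100]),"x",np.percentile(B[:,0],[0,5,95,100]))
    bb=B[B[:,0]<-.045];print("B bar",len(bb),np.median(bb,0),bb.min(0),bb.max(0))
    # lid A : line fit in x-z for top face
    a=np.degrees(np.arctan2(A[:,2]-.107,.125-A[:,0]));r=np.hypot(A[:,2]-.107,.125-A[:,0])
    for lo in np.arange(.02,.22,.02):
        k=(r>=lo)&(r<lo+.02);print(round(lo,2),k.sum(),np.round(np.percentile(a[k],[5,50,95]),1) if k.any() else"")
    h=H[(H[:,1]>.0)&(np.hypot(H[:,2]-.107,.125-H[:,0])>.19)];print("A handle",len(h),np.median(h,0),h.min(0),h.max(0))
E
```

```text
top front edge yaw 0.8669987142252372 x at y=.012 0.445068745752776 resid 0.0007659274268139556
B slab z 0.1246894625083223 y ext [-0.17281522 -0.16514285 -0.08777567 -0.01247899 -0.00483487] x [-0.14017553 -0.07578163  0.11984237  0.14621519]
B bar 302 [-0.08003498 -0.07101585  0.12011873] [-0.14017553 -0.13767404  0.11122798] [-0.04567457 -0.00483487  0.12714427]
0.02 258 [ 69.   80.6 104.9]
0.04 220 [57.6 62.  67.3]
0.06 222 [52.6 55.1 58. ]
0.08 221 [49.8 51.6 53.8]
0.1 231 [47.8 49.2 50.9]
0.12 258 [46.2 47.5 49.1]
0.14 457 [30.7 45.4 47. ]
0.16 202 [23.1 43.6 45.8]
0.18 48 [42.5 43.3 44.1]
0.2 175 [41.1 42.4 43.5]
A handle 203 [-0.02815259  0.08761609  0.24660822] [-0.03312533  0.03739701  0.23740039] [-0.01335003  0.13728352  0.25346893]
side front edge yaw 0.9739533621495943 x at y=.012 0.4452388590604959 resid 0.0006410194902684114
B slab z 0.1235715943018113 y ext [-0.17231801 -0.1705351  -0.10055783 -0.01637453 -0.00665695] x [-0.13967992 -0.07799814  0.11490912  0.13624467]
B bar 359 [-0.08038364 -0.07629968  0.11830571] [-0.13967992 -0.14189222  0.11013813] [-0.04522923 -0.00665695  0.12262215]
0.02 101 [67.4 78.4 98.5]
0.04 88 [57.3 60.6 65.2]
0.06 99 [52.4 54.2 56.7]
0.08 89 [49.8 50.9 52.2]
0.1 95 [48.  48.8 49.8]
0.12 111 [46.5 47.1 48. ]
0.14 376 [25.2 43.3 46.3]
0.16 110 [22.9 41.6 44. ]
0.18 43 [41.1 42.6 43.4]
0.2 133 [40.6 42.1 43. ]
A handle 153 [-0.02868067  0.07434207  0.24536935] [-0.03312835  0.03386641  0.23440238] [-0.01497479  0.13148105  0.25009423]
```

```bash
cat >> h.py <<'E'
YAW=np.radians(1.0);RH=Rn.from_euler("z",YAW).as_matrix();OH=np.array([.6348,.0145,0])
def w(p): return OH+RH@np.array(p,float)
def quat(tilt,s):
    t=np.radians(tilt);z=np.array([np.sin(t),0,-np.cos(t)]);y=s*np.array([np.cos(t),0,np.sin(t)])
    q=Rn.from_matrix(RH@np.column_stack([np.cross(y,z),y,z])).as_quat();return q[[3,0,1,2]]
def zdir(tilt): t=np.radians(tilt);return np.array([np.sin(t),0,-np.cos(t)])
def bar(a,y): # heater frame bar centre
    return np.array([.125-.205*np.cos(a)+.009*np.sin(a),y,.107+.205*np.sin(a)+.009*np.cos(a)])
def st():
    s=get_state();return s["time"],np.round(s["tcp_pos"],4),np.round(s["contact_force"],1),round(s["width"],4)
E
python3 - <<'E'
from h import *
for s in(1,-1):
    for nm,p,t in[("A hi",bar(.7,.088)+[0,0,.08],0),("A0",bar(0,.088),0),("key",[-.14,-.088,.085],0),("B0",bar(0,-.088)+.009*zdir(22),22),("B1",bar(1.1,-.088)+.009*zdir(22),22),("B1 t35",bar(1.1,-.088)+.009*zdir(35),35)]:
        j=ctrl.ik(w(p),quat(t,s));print(s,nm,np.round(w(p),3),None if j is None else np.round(j,2))
E
```

```text
1 A hi [0.607 0.102 0.326] [-0.3   0.44  0.16  1.36 -0.07  1.35 -0.13]
1 A0 [0.553 0.101 0.116] [-0.33  0.53  0.17  1.83 -0.12  0.79 -0.09]
1 key [ 0.496 -0.076  0.085] [-0.05  0.51  0.22  2.01 -0.18  0.64  0.31]
1 B0 [ 0.56  -0.075  0.108] [ 0.01  0.43  0.16  2.19 -0.71  0.19  0.83]
1 B1 [ 0.68  -0.073  0.285] [-0.17  0.39  0.38  1.66 -0.3   0.76  0.36]
1 B1 t35 [ 0.682 -0.073  0.286] [-0.12  0.3   0.3   1.88 -0.48  0.4   0.55]
-1 A hi [0.607 0.102 0.326] [ 0.12  0.47 -0.56  1.35  0.25  1.39  2.73]
-1 A0 [0.553 0.101 0.116] [ 0.18  0.59 -0.63  1.82  0.44  0.88  2.5 ]
-1 key [ 0.496 -0.076  0.085] [ 0.46  0.54 -0.52  2.01  0.4   0.7   2.84]
-1 B0 [ 0.56  -0.075  0.108] [ 0.46  0.45 -0.47  2.18  0.82  0.23  2.46]
-1 B1 [ 0.68  -0.073  0.285] [-0.58  0.59  1.15  1.66 -0.86  0.99 -2.31]
-1 B1 t35 [ 0.682 -0.073  0.286] [-0.64  0.51  1.15  1.89 -1.15  0.72 -2.  ]
```

```bash
python3 - <<'E'
from h import *
q=quat(0,1)
ctrl.close_gripper(40)
ctrl.movep(w(bar(.75,.088)+[0,0,.06]),q);print(st())
ctrl.movel(w(bar(.75,.088)+[0,0,.006]),max_speed=.1);f0=get_state()["contact_force"];print(st())
for a in np.linspace(.68,0,9):
    ctrl.movel(w(bar(a,.088)+[0,0,.005]),max_speed=.08);print(round(a,2),st())
for dz in(.004,.003,.002,.001,0,-.001,-.002):
    ctrl.movel(w(bar(0,.088)+[0,0,dz]),max_speed=.02);s=st();print(dz,s)
    if s[2][2]-f0[2]>12:break
p,d=vision.grab_frame("side");cv2.imwrite("pics/side1.png",p);np.savez("/tmp/s1.npz",d=d)
E
```

```text
(3.8333, array([0.614, 0.104, 0.313]), array([-0.4,  0.3, -0.3]), 0.0001)
(4.525, array([0.6147, 0.1024, 0.2598]), array([ 1. , -0.8,  0.2]), 0.0005)
0.68 (4.8667, array([0.6046, 0.1021, 0.2485]), array([ 0.2, -0.7,  1.2]), 0.0001)
0.6 (5.2333, array([0.5938, 0.1018, 0.2346]), array([0.4, 0.2, 1.1]), -0.0002)
0.51 (5.6, array([0.5839, 0.1016, 0.22  ]), array([-0.2,  0.5, -0.2]), 0.0002)
0.43 (5.9667, array([0.5754, 0.1015, 0.2048]), array([0.2, 0.1, 0.6]), -0.0002)
0.34 (6.3333, array([0.5681, 0.1013, 0.189 ]), array([ 0.1, -0.6,  0.3]), 0.0001)
0.26 (6.7, array([0.5622, 0.1012, 0.1725]), array([-0.7,  0. ,  0.6]), -0.0004)
0.17 (7.0667, array([0.5578, 0.1011, 0.1556]), array([ 0.6, -0.1,  0.4]), 0.0001)
0.08 (7.4333, array([0.5547, 0.1011, 0.1383]), array([-0.7,  1.1, -0.2]), 0.0003)
0.0 (7.8, array([0.5535, 0.1011, 0.1211]), array([0.6, 0. , 1. ]), 0.0001)
0.004 (8.05, array([0.5536, 0.1011, 0.1209]), array([-2.5, -0.8,  9.5]), 0.0001)
0.003 (8.3, array([0.5536, 0.1011, 0.1207]), array([-3.6, -1. , 14.9]), -0.0005)
```

View pics/side1.png

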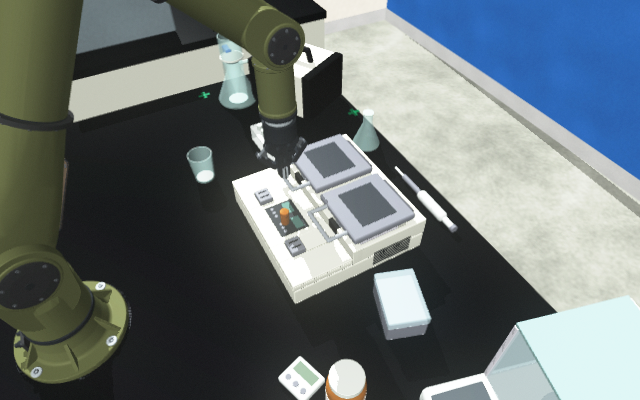

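The left lid is flush at (335,160) with the fingertips resting on its bar at (287,178), so it is shut. Next I line up over the right handle and check with the wrist camera.

```bash
python3 - <<'E'
from h import *
T=18
ctrl.movel(get_state()["tcp_pos"]+[0,0,.08])
ctrl.movep(w(bar(0,-.088)-.06*zdir(T)),quat(T,1));ctrl.ungrasp();print(st())
s=get_state();p,d=vision.grab_frame("wrist");cv2.imwrite("pics/wrist1.png",p)
c=vision.camera_info("wrist");h=c["hand_eye"];print(h)
np.savez("/tmp/w1.npz",d=d)
q=s["eef_rot"];R=Rn.from_quat(q[[1,2,3,0]]).as_matrix()
v,u=np.mgrid[0:400,0:640];k=cv2.undistortPoints(np.stack([u,v],-1).reshape(-1,1,2).astype(float),c["mtx"],c["dist_coeffs"])[:,0]
P=np.c_[k,np.ones(len(k))]*d.reshape(-1,1);P=P[d.ravel()>0]
W=(P@h[:3,:3].T+h[:3,3])@R.T+s["tcp_pos"];H=(W-OH)@RH
b=H[(abs(H[:,0]+.08)<.025)&(H[:,2]>.105)&(H[:,2]<.135)&(abs(H[:,1]+.088)<.035)]
print(len(b),np.median(b,0),np.percentile(b,[2,98],axis=0))
e=H[(abs(H[:,0]+.08)<.025)&(H[:,2]>.108)&(H[:,2]<.135)&(abs(H[:,1]+.088)<.08)];print(np.percentile(e,[1,99],axis=0))
sl=H[(abs(H[:,0]-.03)<.05)&(abs(H[:,1]+.088)<.06)];print("slab z",np.median(sl[:,2]))
print(models.recognise("wrist","lid_b_handle")[:2])
E
```

```text
(10.575, array([ 0.5378, -0.0752,  0.1731]), array([ 0.3, -0.5, -0.5]), 0.0856)
[[-1.37848996e-03 -9.55507068e-01 -2.94964987e-01  7.67540069e-02]
 [ 9.99998028e-01 -1.73888593e-03  9.59539494e-04  1.74398283e-03]
 [-1.42975723e-03 -2.94963082e-01  9.55507580e-01 -1.43630206e-01]
 [ 0.00000000e+00  0.00000000e+00  0.00000000e+00  1.00000000e+00]]
1546 [-0.0792379  -0.08472678  0.12158792] [[-0.08279354 -0.12134218  0.11721879]
 [-0.07347422 -0.05426938  0.12323003]]
[[-0.0828043  -0.13458335  0.11668834]
 [-0.05574697 -0.03765363  0.12348821]]
slab z 0.12718544191765035
[{'point': [459.7, 183.9], 'p': 0.95}, {'point': [228.4, 209.0], 'p': 0.18}]
```

View pics/wrist1.png

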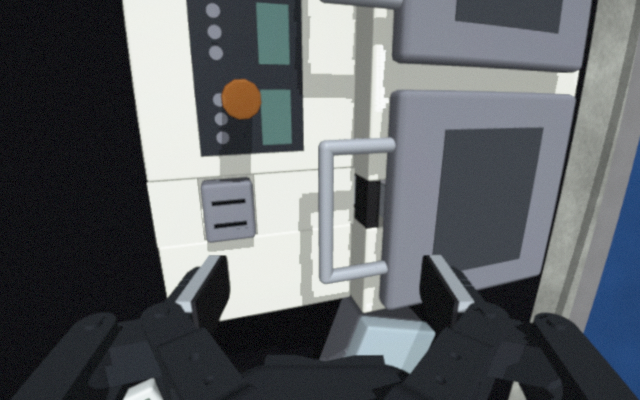

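The wrist view shows the right bar at column 326 (rows 145–278), centred between the open fingers, and the right key at (228,210). Measured bar position agrees with the model within 2 mm, so I grasp and tug.

```bash
python3 - <<'E'
from h import *
T=18
g=w(bar(0,-.087)+[.001,0,0]+.009*zdir(T))
ctrl.movel(g,max_speed=.08);print("at",st())
ctrl.close_gripper(50);print("closed",st(),get_state()["gripper_force"])
f0=get_state()["contact_force"]
for i in range(1,17):
    ctrl.movel(g+[0,0,.001*i],max_speed=.02);s=st();print(i,s)
    if s[2][2]-f0[2]<-14:break
ctrl.pause(.3);print(st())
E
```

```text
at (11.6917, array([ 0.5602, -0.0739,  0.1078]), array([-0.7, -0.5, -0.3]), 0.0853)
closed (12.375, array([ 0.5599, -0.0738,  0.1076]), array([-2.9, -0.3,  4.2]), 0.0078) 48.82427930831909
1 (12.625, array([ 0.5599, -0.0738,  0.1082]), array([ 1.1, -0.4, -2.2]), 0.0077)
2 (12.875, array([ 0.5599, -0.0738,  0.1093]), array([-0.1, -0.7, -2.8]), 0.0077)
3 (13.125, array([ 0.56  , -0.0738,  0.1104]), array([-0.9, -0.2, -2.2]), 0.0077)
4 (13.375, array([ 0.5601, -0.0738,  0.1115]), array([ 0.3,  0.2, -2.6]), 0.0077)
5 (13.625, array([ 0.5601, -0.0738,  0.1125]), array([-0.1, -0.5, -2.4]), 0.0079)
6 (13.875, array([ 0.5602, -0.0738,  0.1135]), array([ 1.1, -0.7, -1.8]), 0.0076)
7 (14.125, array([ 0.5603, -0.0738,  0.1146]), array([ 1.1,  0.2, -3.4]), 0.0075)
8 (14.375, array([ 0.5603, -0.0738,  0.1156]), array([ 0.4,  0.5, -2.2]), 0.0078)
9 (14.625, array([ 0.5604, -0.0738,  0.1166]), array([ 2.4,  0.7, -2.7]), 0.0081)
10 (14.875, array([ 0.5605, -0.0738,  0.1177]), array([ 3.2, -0.5, -2.7]), 0.0078)
11 (15.125, array([ 0.5606, -0.0738,  0.1187]), array([ 4.3,  0.6, -2.3]), 0.008)
12 (15.375, array([ 0.5606, -0.0738,  0.1197]), array([ 4.4,  0.4, -2.8]), 0.0077)
13 (15.625, array([ 0.5607, -0.0738,  0.1207]), array([ 5.4,  0.9, -3.6]), 0.0074)
14 (15.875, array([ 0.5608, -0.0738,  0.1217]), array([ 5.5,  0.6, -3.7]), 0.0077)
15 (16.125, array([ 0.561 , -0.0738,  0.1228]), array([ 6.2,  0.3, -4.4]), 0.0074)
16 (16.375, array([ 0.561 , -0.0738,  0.1238]), array([ 6.9,  0. , -5.2]), 0.0075)
(16.675, array([ 0.561 , -0.0738,  0.1238]), array([ 6.6,  0.3, -4.6]), 0.0074)
```

```bash
python3 - <<'E'
from h import *
p,d=vision.grab_frame("side");W=cloud("side",d);H=(W-OH)@RH
m=(abs(H[...,0]-.05)<.06)&(abs(H[...,1]+.088)<.06)&(H[...,2]>.118)&(H[...,2]<.17);q=H[m]
f=np.polyfit(q[:,0],q[:,2],1);print("lid B slope",-f[0],len(q))
d0=np.load("/tmp/s1.npz")["d"];H0=(cloud("side",d0)-OH)@RH;q=H0[m];f=np.polyfit(q[:,0],q[:,2],1);print("before",-f[0])
cv2.imwrite("pics/side2.png",cv2.resize(p[130:280,220:450],None,fx=3,fy=3))
E
```

```text
lid B slope 0.08042320660026418 1913
 ** On entry to DLASCL parameter number  4 had an illegal value
 ** On entry to DLASCL parameter number  4 had an illegal value
 ** On entry to DLASCL parameter number  4 had an illegal value
 ** On entry to DLASCL parameter number  4 had an illegal value
 ** On entry to DLASCL parameter number  5 had an illegal value
 ** On entry to DLASCL parameter number  4 had an illegal valueTraceback (most recent call last):
  File "<stdin>", line 5, in <module>
    c, resids, rank, s = lstsq(lhs, rhs, rcond)
                         ~~~~~^^^^^^^^^^^^^^^^^
    x, resids, rank, s = _umath_linalg.lstsq(a, b, rcond,
                         ~~~~~~~~~~~~~~~~~~~^^^^^^^^^^^^^
                                             signature=signature)
                                             ^^^^^^^^^^^^^^^^^^^^
    raise LinAlgError("SVD did not converge in Linear Least Squares")
numpy.linalg.LinAlgError: SVD did not converge in Linear Least Squares
```

The depth fit puts the right lid at 0.08 rad, and it came up freely at about 2.5 N. The latch is not caught, so the key stays untouched and I raise the lid along its arc.

```bash
python3 - <<'E'
from h import *
T=18;off=[.001,.001,0]+.009*zdir(T)
ctrl.close_gripper(30);print(st())
for a in np.r_[.078,np.linspace(.15,1.1,14)]:
    ctrl.movel(w(bar(a,-.088)+off),max_speed=.06);s=get_state();print(round(a,3),st(),np.round(s["wrist_torque"],2),round(s["gripper_force"],1))
    if np.linalg.norm(s["contact_force"])>30 or s["width"]<.003:print("STOP");break
ctrl.pause(.3)
p,d=vision.grab_frame("side");cv2.imwrite("pics/side3.png",cv2.resize(p[60:280,200:480],None,fx=2.7,fy=2.7))
H=(cloud("side",d)-OH)@RH
m=(abs(H[...,1]+.088)<.06)&(H[...,2]>.15)&(H[...,2]<.24)&(abs(H[...,0]-.08)<.08);q=H[m]
f=np.polyfit(q[:,2],q[:,0],1);print("lidB angle",np.arctan2(1,-f[0]),len(q))
E
```

```text
(16.9417, array([ 0.5611, -0.0738,  0.1238]), array([ 7.1, -0.4, -4.2]), 0.0075)
0.078 (17.1917, array([ 0.561 , -0.0738,  0.1231]), array([ 2.1, -0.2, -4.7]), 0.0076) [ 0.    0.28 -0.04] 48.8
0.15 (17.5917, array([ 0.5632, -0.0737,  0.138 ]), array([ 1. ,  0. , -3.9]), 0.0079) [ 0.02  0.67 -0.03] 48.5
0.223 (17.9917, array([ 0.5663, -0.0737,  0.1523]), array([-3.4,  0.8, -2.3]), 0.0079) [-0.05  1.28  0.  ] 48.3
0.296 (18.3917, array([ 0.5706, -0.0736,  0.1668]), array([-6. , -0.3, -1.3]), 0.008) [-0.07  1.76  0.09] 48.1
0.369 (18.7917, array([ 0.5759, -0.0735,  0.1809]), array([-7.9,  0.4,  0.2]), 0.0078) [-0.11  2.14  0.03] 48.0
0.442 (19.1917, array([ 0.582 , -0.0734,  0.1944]), array([-10. ,  -0.4,   1.5]), 0.0079) [-0.01  2.42  0.03] 47.8
0.515 (19.5917, array([ 0.589 , -0.0733,  0.2074]), array([-11.3,   0.2,   4.2]), 0.0077) [0.04 2.7  0.06] 47.8
0.588 (19.9917, array([ 0.5971, -0.0731,  0.2199]), array([-15.1,   0.4,   5.4]), 0.008) [0.09 3.07 0.07] 47.8
0.662 (20.3917, array([ 0.6074, -0.073 ,  0.2329]), array([-15. ,   0.5,   9.9]), 0.0076) [0.18 2.7  0.09] 48.4
0.735 (20.7917, array([ 0.6175, -0.0728,  0.2441]), array([-15.1,   1.3,  10.9]), 0.0077) [0.15 2.97 0.09] 48.5
0.808 (21.1917, array([ 0.6296, -0.0725,  0.2549]), array([-12.1,   0.5,   8.5]), 0.0078) [0.18 2.41 0.08] 48.7
0.881 (21.5917, array([ 0.6421, -0.0723,  0.2645]), array([-8.2,  0.7,  7.3]), 0.008) [0.1  1.65 0.09] 48.8
0.954 (21.9917, array([ 0.6547, -0.0721,  0.2728]), array([-6.7,  0.5,  6.8]), 0.0077) [0.14 1.38 0.08] 49.2
1.027 (22.3917, array([ 0.6676, -0.0719,  0.2799]), array([-4.7,  0.4,  5.5]), 0.0081) [0.11 1.1  0.06] 49.5
1.1 (22.7917, array([ 0.6807, -0.0716,  0.286 ]), array([-4.5,  0.8,  5.7]), 0.0075) [0.19 0.81 0.07] 49.7
lidB angle 0.9033855194365545 475
```

View pics/side3.png

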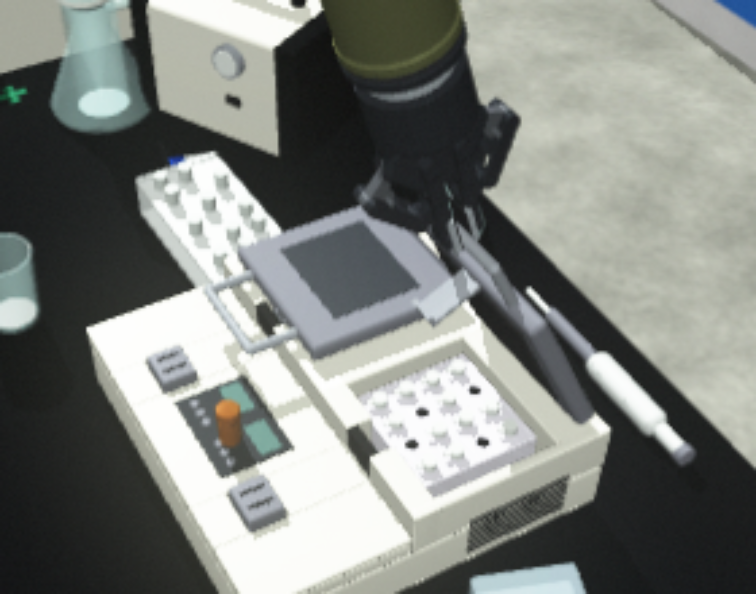

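```bash
python3 - <<'E'
from h import *
T=18;off=[.001,.001,0]+.009*zdir(T)
ctrl.movel(w(bar(1.16,-.088)+off),max_speed=.05);ctrl.pause(.3);print(st())
for n in("side","top"):
    p,d=vision.grab_frame(n);H=(cloud(n,d)-OH)@RH
    q=H[(H[...,1]<-.02)&(H[...,1]>-.165)&(H[...,2]>.13)&(H[...,2]<.245)&(H[...,0]<.17)&(H[...,0]>-.02)]
    r=np.hypot(q[:,2]-.107,.125-q[:,0]);a=np.arctan2(q[:,2]-.107,.125-q[:,0])
    for lo in np.arange(.04,.17,.02):
        k=(r>=lo)&(r<lo+.02);print(n,round(lo,2),k.sum(),np.round(np.percentile(a[k],[10,30,50,70,90]),2) if k.any() else"","face off",round(np.arcsin(.018/(lo+.01)),2))
E
```

```text
(23.8417, array([ 0.6915, -0.0714,  0.2905]), array([-3.8,  1. ,  6.3]), 0.0078)
side 0.04 88 [1.09 1.1  1.1  1.11 1.16] face off 0.37
side 0.06 90 [1.11 1.11 1.12 1.12 1.16] face off 0.26
side 0.08 81 [1.12 1.13 1.13 1.13 1.16] face off 0.2
side 0.1 84 [1.13 1.13 1.14 1.14 1.16] face off 0.16
side 0.12 129 [1.14 1.14 1.14 1.15 1.16] face off 0.14
side 0.14 229 [0.92 0.98 1.04 1.1  1.16] face off 0.12
side 0.16 34 [0.87 0.88 0.88 0.89 0.9 ] face off 0.11
top 0.04 4 [1.5  1.51 1.51 1.51 1.52] face off 0.37
top 0.06 7 [1.42 1.45 1.46 1.47 1.47] face off 0.26
top 0.08 8 [1.37 1.37 1.37 1.38 1.38] face off 0.2
top 0.1 8 [1.32 1.32 1.33 1.33 1.33] face off 0.16
top 0.12 14 [1.19 1.3  1.3  1.3  1.31] face off 0.14
top 0.14 3 [1.14 1.14 1.14 1.15 1.15] face off 0.12
top 0.16 0  face off 0.11
```

Both views put the right lid at about 1.16 rad (66°), held in the grip, and the left lid is still shut. Handing in.

```bash
python3 -c "
from h import *
print(st(),get_state()['gripper_force']);print(ticket.close_job())"
```

```text
(23.9417, array([ 0.6915, -0.0714,  0.2905]), array([-5.3,  1.9,  6.3]), 0.0077) 49.84506905078888
the job is handed in; nothing more can be done
None
```

I shut the left lid and tugged the right one, which came up freely, so its latch was not caught and I left its key alone; I handed the job in holding that lid by its handle at about 1.16 rad (66°), and no verdict came back.

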